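# Refit the hob knob from the drawer and hold it pressed in

### The arm

A 6-joint arm with a two-finger parallel gripper is mounted at the origin on the work surface. World frame = base frame: x ahead of the robot, y to its left, z up, the work surface at z = 0. Lengths are in m, angles in rad, forces in N, time in s.
With the tool pointing down it reaches from about 0.35 to 1 m from the base axis. Payload 7.1 kg.
Tool frame: the origin (TCP) lies on the centre line of the jaws, within the pads' length; the fingertips stand 8 mm ahead of it and the grasp point (between the pads) lies 11 mm behind it; z points along the fingers, y is the direction in which the jaws open and shut (so a half turn about z gives the same grasp; the last joint's range is limited). The gripper opens to 85 mm and grips with 20 to 120 N. Pads are 22 mm wide; open, the fingers measure 114 mm over their backs; the gripper's body (76 mm by 85 mm) begins 54 mm behind the grasp point. The pads swing forward as they close: fully open they stand 13 mm farther back than shut.
Start: joints at [-1.197, 0.423, 1.63, -0, 1.089, -0.019], TCP at [0.239, -0.577, 0.239] pointing down, gripper open.
Joint ranges: [-3, 3], [-0.9, 2.11], [0.09, 2.58], [-1.31, 4.45], [0.11, 2.69], [-2.54, 2.54]. Speed limits (rad/s): [2.39, 2.39, 3.01, 3.14, 3.14, 3.14].

### API

Orientations are given as a unit quaternion [w, x, y, z].
In Python, from bench import * gives the robot as it stands. Calls block until the motion is done:
- move_pose(position, orientation): joint-space move of the TCP to a pose.
- move_straight(position, max_speed=0.15, orientation=None, force_limit=None): straight line of the TCP; orientation=None keeps the orientation; max_speed is the mean speed in m/s. With force_limit (N) it stops when the force on the tool has changed by that much, and returns True; else False.
- set_joints(angles): joint-space move.
- set_gripper(opening): opening from 0.0 (shut) to 1.0 (fully open); the grip force is fixed at half the most; returns when the fingers have stopped.
- dwell(seconds).
- solve_ik(position, orientation): joint angles nearest the present ones, or None.
- camera(name): name is "side" or "top"; returns (picture, depth): 400x640x3 uint8, red, green, blue; 400x640 float32, m along the optical axis (not along the pixel's ray), 0 where there is no reading.
- camera_info(name): a dict with "fx", "fy", "cx", "cy" (pixels), "position" and "orientation" of the camera in the world. Camera axes: x right, y down, z forward; pixel columns grow to the right and rows downward; lengths in m; the calibration is good to about 2 mm. A picture is of the moment at which its call begins. camera_info takes no time and is no camera call.
A pose or a line that the arm cannot do raises MotionError and nothing moves.
- finish_job(): hands the job in, once; it reports no verdict.
Readings, each from a call of its own:
- read_time(): time.
- read_joints(): joint angles.
- read_qvel(): joint speeds.
- read_tau(): joint torques, N m.
- read_eef_pos(): TCP position.
- read_eef_rot(): TCP orientation.
- read_contact_force(): force on the tool from outside, world axes, zero at the start.
- read_torque(): the same for the moment, N m.
- read_finger_gap(): opening from 0.0 (shut) to 1.0 (fully open).
Only numpy, scipy, OpenCV 4.12 (cv2) and the standard library are available. Lean on these libraries where they do the work, as an engineer would, in place of code of your own. Each camera call takes 0.05 s, during which the arm holds its last target.

### The job

The gas hob's black control knob has come off and is lying in the small drawer unit: pull the drawer open by its handle, take the knob out, turn it so the flat in its bore matches the flat of the hob's D-shaped shaft, and push it fully home onto the shaft. Then press it all the way down against the shaft's spring and finish while still holding it pressed down, without letting go. Leave the spice jars and the bowl where they stand.

Things in the scene. Friction and masses are not known exactly. Their poses are not given: they have to be found in the camera images.
- cab: Wooden drawer unit with one white-fronted drawer, fixed to the counter, 260 deep (x) x 260 wide (y) x 95 high. Origin: centre of its underside; its own -x is the front, which faces the robot (yaw within about 0.12). It may stand left or right of the hob. It is closed at the start.
- cab_drawer0 (a joint): Drawer opening, m: 0 closed, up to 0.18, along the cabinet's own -x; about 1 N of friction, stays where left. Inside 215 long x 218 wide; floor 22 above the counter; side walls 6 thick, tops 73 above the counter; front panel 15 thick, top edge 83 above the counter.
- cab_drawer0_handle (a point): Middle of the drawer's steel bar handle: a round bar 11 in diameter and 120 long, level along the cabinet's y, its axis 35 in front of the drawer's face, 57 above the counter (38 below the cabinet's top). Site axes are those of the cabinet. It is carried with the drawer.
- knob: Loose black knob, about 60 g, lying upright in the front of the drawer. Skirt 48 in diameter, 16 high; on it a grip bar 42 long (knob's x) x 12 wide (y), from 16 to 44 above the underside; a white line marks its +x end. Origin: centre of the underside, z up. D-shaped bore from below: 16 deep, 14 in diameter, flat 3.3 from the axis on the +x (white line) side.
- bore_end (a point): On the knob's axis, at the closed upper end of the bore, 16 above the knob's underside; axes as the knob's. The shaft's tip meets this point when the knob is fully home.
- hob: Portable gas hob, fixed, steel with a black top: 340 deep x 280 wide, top panel 70 above the counter, a pot grate reaching 104 above the counter behind the shaft. Origin on the counter; the body runs from x = -270 (front, facing the robot) to x = +70 and y = -140 to 140 in its own frame; the shaft stands about 220 in front of the origin, the grate starts about 100 behind the shaft.
- valve: Fixed round aluminium plate 72 in diameter and 4 thick on the hob's top, around the shaft. Origin: centre of its underside, on the shaft's axis, 70 above the counter. A red dot on the plate, 30 from the axis towards +x, shows the side of the shaft's flat.
- shaft_tip (a point): Centre of the tip of the upright brass D-shaft, 101 above the counter when not pressed, standing 27 out of the plate. 12 in diameter with a flat 2.5 from the axis, facing the point's +x (towards the red dot); tip chamfered 1.5. Axes as the plate's; z up. The shaft cannot turn; it only moves down.
- shaft (a joint): How far the shaft is pressed down, m: 0 free, 0.006 all the way. The spring needs 4 N to start and 8.2 N at the full 6 mm.
- jar1: Amber glass shaker jar, 58 in diameter, 95 high, standing on a turntable disc (200 in diameter, 28 high) well to one side. Origin: centre of its underside. Leave alone.
- jar2: Second amber jar, alike, on the turntable. Leave alone.
- jar3: Third amber jar, alike, on the turntable. Leave alone.
- bowl: Small teal ceramic bowl, 110 across, 50 high, on the counter at the other side. Origin: centre of its underside. Leave alone.

How it is judged:
On the way, in this order (a step that is already met when the one before it is completed fails the run):
1. the drawer is pulled open (by at least 80 mm) (value of joint cab_drawer0 above 0.08 m), for 0.1 s.
2. the knob is lifted out of the drawer (underside more than 80 mm above the counter) (height (world z) of knob above 0.08 m), for 0.1 s.
At the end, for the whole second after the job is handed in: The knob is fully home on the D-shaft (bore end within 2 mm of the shaft tip in height, axes within 3 mm, flats matched within 0.35 rad, upright within 0.12 rad), the shaft is pressed down by more than 4 of its 6 mm, and the gripper's fingers still hold the knob and press it onto the shaft (horizontal distance between bore_end and shaft_tip below 0.003 m and z of bore_end in the frame of shaft_tip between -0.003 and 0.002 m and angle between the x axis of knob and the x axis of shaft_tip, either way round below 0.35 rad and angle between knob's own z axis and vertical below 0.12 rad and value of joint shaft above 0.004 m and contact force between knob and the fingers above 2 N and contact force between knob and shaft above 3 N); the arm keeps its last pose, push and grip.
It fails at once if a jar or the bowl is moved by more than 30 mm (distance of any of jar1, jar2, jar3, bowl from where it was at the start of the episode above 0.03 m).
It also fails if it takes over 61 s, if anything falls off the work surface, if the arm or the gripper's body presses on something with over 40 N, if the wrist force passes 120 N, or if a joint passes its speed limit or range.

## Working session

There is one attempt and no reset: what is moved stays moved. The work goes in short steps, each a Python script; the robot and the scene stay as the last script left them, time stands still between calls to the robot, and variables do not carry over. Pictures are saved under pics/ and viewed, and the job is handed in when it is done.

```bash
ls; mkdir -p pics; python3 - <<'E'
from bench import *
import cv2
for n in("side","top"):
    p,d=camera(n); cv2.imwrite(f"pics/{n}0.png",p[:,:,::-1]); print(camera_info(n))
print(read_time(),read_eef_pos(),read_eef_rot(),read_contact_force())
E
```

```text
pics
{'fx': 403.6221729473953, 'fy': 403.6221729473953, 'cx': 318.4266634634974, 'cy': 202.78773672766002, 'position': array([-0.072376  ,  0.73956021,  0.97708368]), 'orientation': array([ 0.14378691, -0.32637579,  0.85298544, -0.38107743])}
{'fx': 390.0300957845906, 'fy': 390.0300957845906, 'cx': 326.6148155706533, 'cy': 193.90664770991066, 'position': array([0.41203531, 0.0139719 , 1.43253718]), 'orientation': array([-0.04525709,  0.71243227, -0.69876935,  0.04597232])}
0.1 [ 0.23908757 -0.57692556  0.23864205] [-6.85723727e-04  9.80776789e-01  1.95131769e-01 -1.13291267e-04] [-0.15101834 -0.51471543 -0.22520612]
```

View pics/side0.png

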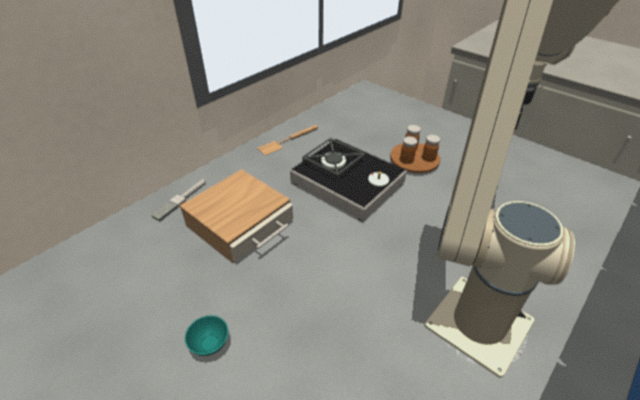

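View pics/top0.png

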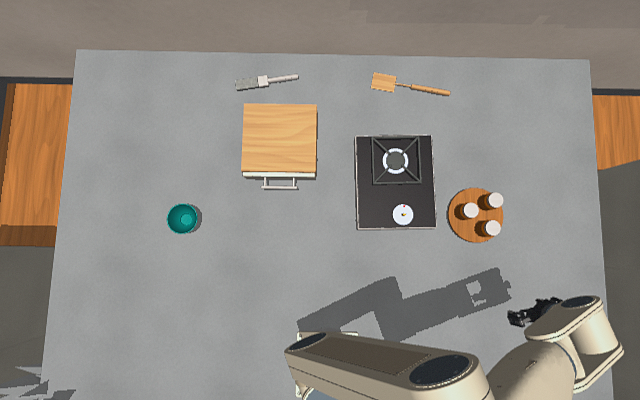

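The top view shows the cabinet roof around (280,138), its handle at (280,184), the valve plate at (403,214), the jars near (480,212) and the bowl at (182,218). The side view agrees: handle near (270,236), valve near (378,180). Next I'll measure these and zoom in.

```bash
cat > h.py <<'E'
from bench import *
import numpy as np, cv2
from scipy.spatial.transform import Rotation as R
def cam(n):
    i=camera_info(n); q=i['orientation']; return i,R.from_quat([q[1],q[2],q[3],q[0]]).as_matrix(),i['position']
def ray(n,u,v):
    i,M,p=cam(n); d=M@np.array([(u-i['cx'])/i['fx'],(v-i['cy'])/i['fy'],1.0]); return p,d
def onz(n,u,v,z):
    p,d=ray(n,u,v); return p+d*(z-p[2])/d[2]
def proj(n,P):
    i,M,p=cam(n); c=M.T@(np.array(P)-p); return np.array([i['fx']*c[0]/c[2]+i['cx'],i['fy']*c[1]/c[2]+i['cy']])
def cloud(n,d):
    i,M,p=cam(n); v,u=np.mgrid[0:400,0:640]
    c=np.stack([(u-i['cx'])/i['fx']*d,(v-i['cy'])/i['fy']*d,d],-1); return c@M.T+p
def two(u1,u2):
    p,a=ray('top',*u1);q,b=ray('side',*u2)
    A=np.stack([a,-b],1);s=np.linalg.lstsq(A,q-p,rcond=None)[0]
    x,y=p+s[0]*a,q+s[1]*b; return (x+y)/2,np.linalg.norm(x-y)
def down(ydir,tilt=0,):
    """tool z down, jaw axis (y) at heading ydir"""
    y=np.array([np.cos(ydir),np.sin(ydir),0]);z=np.array([0,0,-1.]);x=np.cross(y,z)
    q=R.from_matrix(np.stack([x,y,z],1)).as_quat(); return np.array([q[3],q[0],q[1],q[2]])
E
python3 - <<'E'
from h import *
P={n:camera(n) for n in('top','side')}
np.savez('f0.npz',**{n+k:P[n][j] for n in P for j,k in enumerate(('p','d'))})
for n,(u,v) in {'top':(403,214),'side':(378,180)}.items():
    im=P[n][0]; hs=cv2.cvtColor(im,cv2.COLOR_RGB2HSV).astype(int)
    sub=im[v-20:v+20,u-20:u+20].astype(int)
    cv2.imwrite(f'pics/v_{n}.png',cv2.resize(im[v-20:v+20,u-24:u+24],None,fx=12,fy=12,interpolation=cv2.INTER_NEAREST)[:,:,::-1])
    red=sub[:,:,0]-np.maximum(sub[:,:,1],sub[:,:,2]); w=np.clip(red-40,0,None)
    y,x=np.nonzero(w>0);ww=w[y,x]
    rc=(np.average(x,weights=ww)+u-20,np.average(y,weights=ww)+v-20) if len(x) else None
    m=((sub.min(2)>150)).astype(np.uint8); c=max(cv2.findContours(m,0,1)[0],key=cv2.contourArea)
    e=cv2.fitEllipse(cv2.convexHull(c)); ec=(e[0][0]+u-20,e[0][1]+v-20)
    print(n,'ell',ec,e[1:],onz(n,*ec,.074),'red',rc,len(x),rc and onz(n,*rc,.074))
im=P['top'][0]; cv2.imwrite('pics/cab_top.png',cv2.resize(im[95:200,230:330],None,fx=5,fy=5,interpolation=cv2.INTER_NEAREST)[:,:,::-1])
C=cloud('top',P['top'][1]); sel=(abs(C[:,:,2]-.095)<.006); sel[:,:235]=0;sel[:,325:]=0;sel[:98]=0;sel[195:]=0
m=sel.astype(np.uint8); c=max(cv2.findContours(m,0,1)[0],key=cv2.contourArea)
pts=np.array([onz('top',*q[0],.095)[:2] for q in c]).astype(np.float32)
print('cab',cv2.minAreaRect(pts))
h=(abs(C[:,:,2]-.06)<.012); h[:170]=0;h[200:]=0;h[:,:240]=0;h[:,320:]=0
y,x=np.nonzero(h); print(len(x),C[h].mean(0))
E
```

```text
top ell (402.4823589324951, 214.20267486572266) ((20.058483123779297, 20.761640548706055), 148.68637084960938) [ 0.52216332 -0.25183134  0.074     ] red (np.float64(403.7537688442211), np.float64(206.35427135678393)) 7 [ 0.54976779 -0.25644215  0.074     ]
side ell (378.37952423095703, 178.66366958618164) ((12.499848365783691, 19.653871536254883), 94.48760986328125) [ 0.52176144 -0.25289377  0.074     ] red (np.float64(395.30882352941177), np.float64(161.1985294117647)) 15 [ 0.53605411 -0.38275903  0.074     ]
cab ((0.7855905890464783, 0.18670706450939178), (0.24572297930717468, 0.2598159611225128), 0.23649418354034424)
230 [0.62896718 0.18502464 0.06017599]
```

```bash
python3 -c "
import cv2,numpy as np
a=cv2.imread('pics/v_top.png');b=cv2.imread('pics/cab_top.png');c=cv2.imread('pics/v_side.png')
a=cv2.resize(a,(390,300));c=cv2.resize(c,(390,290));b=cv2.resize(b,(400,590))
cv2.imwrite('pics/m0.png',np.hstack([np.vstack([a,c]),b]))"
```

```text
(no output)
```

View pics/m0.png

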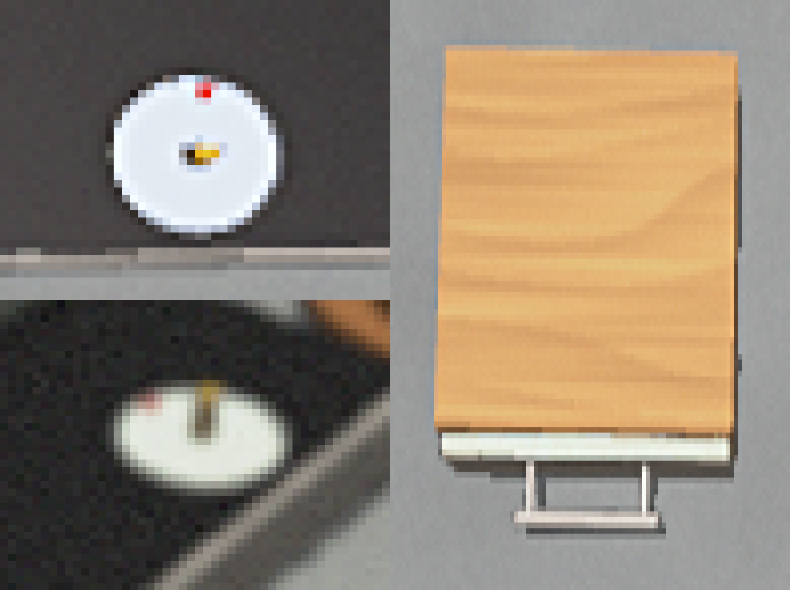

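Zoomed in, the red dot is almost directly behind (+x) the shaft and slightly right. The bar handle spans about u 261–297, v 187. Both cameras put the valve centre at (0.522, -0.2525).

```bash
python3 - <<'E'
from h import *
z=np.load('f0.npz'); im=z['topp'].astype(int)
# handle bar: bright pixels rows 183-191
sub=im[182:193,255:305].min(2); 
for r in sub[:, ::3]: print(r)
# roof/front edge fits
wood=((im[:,:,0]-im[:,:,2])>50).astype(np.uint8); wood[:,:235]=0;wood[:,325:]=0;wood[:98]=0;wood[180:]=0
c=max(cv2.findContours(wood,0,1)[0],key=cv2.contourArea)
pts=np.array([onz('top',*q[0],.095)[:2] for q in c]).astype(np.float32); print('cab',cv2.minAreaRect(pts))
rows=np.arange(110,165); 
for f in (lambda r:np.nonzero(wood[r])[0].min()-.5,lambda r:np.nonzero(wood[r])[0].max()+.5):
    E=np.array([onz('top',f(r),r,.095) for r in rows]); k=np.polyfit(E[:,0],E[:,1],1); print('edge yaw',np.arctan(k[0]),'y at .65',np.polyval(k,.65))
E=np.array([onz('top',u,np.nonzero(wood[:,u])[0].max()+.5,.095) for u in range(248,312)]);k=np.polyfit(E[:,1],E[:,0],1);print('front yaw',-np.arctan(k[0]),'x at y .185',np.polyval(k,.185))
s=z['sidep'].astype(int)[160:200,354:402]; red=s[:,:,0]-s[:,:,1:].max(2); red=red*(s.min(2)>60); red[:,32:]=0
y,x=np.nonzero(red>30);w=red[y,x];rc=np.average(x,weights=w)+354,np.average(y,weights=w)+160;print('side red',len(x),rc,onz('side',*rc,.074))
cv2.imwrite('pics/han_side.png',cv2.resize(z['sidep'][180:260,215:305],None,fx=7,fy=7,interpolation=cv2.INTER_NEAREST)[:,:,::-1])
E
```

```text
[153 153 153 224  86 162 156 157 159 159 157 162 159 150 160 157 159]
[152 151 154 217  90 162 157 158 157 159 159 159 161 142 165 156 156]
[152 153 151 220  86 158 154 153 155 160 162 159 159 138 164 159 159]
[154 151 146 214 117 143 144 138 138 136 128 142 143 127 158 160 158]
[153 150 170 223 201 197 196 191 186 185 168 175 171 166 130 160 159]
[153 152 183 204 209 207 208 206 218 217 214 215 216 218 100 162 160]
[151 154 144 124 128 135 136 139 153 158 164 167 168 177  92 161 160]
[156 153 137  75  72  72  79  80  81  84  88  87  89  95  79 157 158]
[155 155 154 136 136 132 139 140 137 135 136 137 136 136 141 157 156]
[155 156 155 161 158 159 164 163 161 160 159 164 164 160 161 158 158]
[155 153 154 154 154 156 156 159 157 157 156 159 161 157 156 159 162]
cab ((0.7843303084373474, 0.18615156412124634), (0.24708937108516693, 0.26171424984931946), 0.18662509322166443)
edge yaw 0.0062155780250668325 y at .65 0.31594993011094646
edge yaw -0.003084295878407251 y at .65 0.05571953189098134
front yaw 0.00921580781098558 x at y .185 0.660686937254266
side red 2 (np.float64(372.0), np.float64(173.52439024390245)) [ 0.55659405 -0.26192717  0.074     ]
```

View pics/han_side.png

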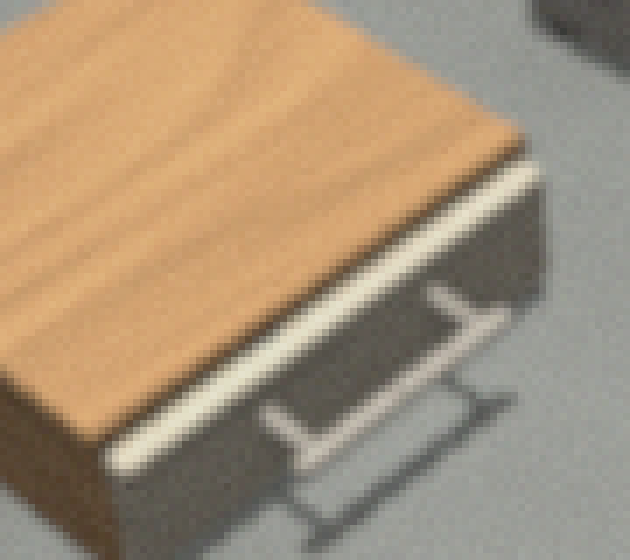

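```bash
python3 - <<'E'
from h import *
for u,v in((262,186.6),(279,186.9),(297,187.2)): print(onz('top',u,v,.06))
print(onz('side',259.3,245.5,.06),onz('side',287.5,224.7,.06))
z=np.load('f0.npz'); im=z['topp'].astype(int)
dark=(im.max(2)<75).astype(np.uint8);dark[:,:350]=0;dark[:,440:]=0;dark[:130]=0;dark[235:]=0
dark=cv2.morphologyEx(dark,cv2.MORPH_CLOSE,np.ones((25,25)))
c=max(cv2.findContours(dark,0,1)[0],key=cv2.contourArea)
pts=np.array([onz('top',*q[0],.07)[:2] for q in c]).astype(np.float32); print('hob',cv2.minAreaRect(pts))
# IK feasibility
hx,hy=.624,.185
for yd in (0,np.pi):
  q=down(yd)
  for p in((hx,hy,.15),(hx,hy,.046),(hx-.165,hy,.046)): print(yd,p,solve_ik(np.array(p),q))
for yd in np.arange(-np.pi,np.pi,np.pi/4): print(round(yd,2),'drawer',solve_ik(np.array([.56,.185,.05]),down(yd)) , 'hob',solve_ik(np.array([.522,-.2525,.12]),down(yd)))
print(read_finger_gap())
E
```

```text
[0.61194909 0.24452413 0.06      ]
[0.61205286 0.18406442 0.06      ]
[0.61222613 0.12005019 0.06      ]
[0.60974654 0.24130477 0.06      ] [0.60929088 0.1208503  0.06      ]
hob ((0.6373507380485535, -0.22276712954044342), (0.3292182385921478, 0.2766200602054596), 2.1522789001464844)
0 (0.624, 0.185, 0.15) [ 2.69934227e-01  5.64730457e-01  1.62677992e+00 -4.44089210e-16
  9.50082273e-01  2.69934227e-01]
0 (0.624, 0.185, 0.046) [ 2.69934227e-01  7.09427262e-01  1.65714063e+00 -4.44089210e-16
  7.75024763e-01  2.69934227e-01]
0 (0.45899999999999996, 0.185, 0.046) [ 3.59084451e-01  5.60166241e-01  2.01336717e+00 -4.44089210e-16
  5.68059247e-01  3.59084451e-01]
3.141592653589793 (0.624, 0.185, 0.15) None
3.141592653589793 (0.624, 0.185, 0.046) None
3.141592653589793 (0.45899999999999996, 0.185, 0.046) None
-3.14 drawer None hob None
-2.36 drawer None hob [-4.71059691e-01  5.18886366e-01  1.80572014e+00 -4.44089210e-16
  8.16986147e-01  1.88513480e+00]
-1.57 drawer [ 2.98890763e-01  6.40687102e-01  1.80102452e+00 -4.44089210e-16
  6.99881034e-01  1.86968709e+00] hob [-4.71059691e-01  5.
[... 373 characters left out ...]
.99881034e-01  2.98890763e-01] hob [-4.71059691e-01  5.18886366e-01  1.80572014e+00 -4.44089210e-16
  8.16986147e-01 -4.71059691e-01]
0.79 drawer [ 2.98890763e-01  6.40687102e-01  1.80102452e+00 -4.44089210e-16
  6.99881034e-01 -4.86507400e-01] hob [-4.71059691e-01  5.18886366e-01  1.80572014e+00 -4.44089210e-16
  8.16986147e-01 -1.25645785e+00]
1.57 drawer [ 2.98890763e-01  6.40687102e-01  1.80102452e+00 -4.44089210e-16
  6.99881034e-01 -1.27190556e+00] hob [-4.71059691e-01  5.18886366e-01  1.80572014e+00 -4.44089210e-16
  8.16986147e-01 -2.04185602e+00]
2.36 drawer [ 2.98890763e-01  6.40687102e-01  1.80102452e+00 -4.44089210e-16
  6.99881034e-01 -2.05730373e+00] hob None
0.9981390717447497
```

```bash
python3 - <<'E'
from h import *
q=down(0.005); x,y=.611,.183
move_pose(np.array([x,y,.22]),q); set_gripper(0.33)
print(move_straight(np.array([x,y,.045]),0.15,force_limit=8), read_eef_pos(),read_contact_force())
set_gripper(0.0); print(read_finger_gap(),read_contact_force(),read_time())
p,d=camera('side'); cv2.imwrite('pics/s1.png',p[100:300,160:360][:,:,::-1].repeat(3,0).repeat(3,1))
E
```

```text
True [0.60976654 0.18266217 0.04646097] [-4.20924924 -0.5657765  10.20893749]
0.10135639183882224 [ 0.52158236 -0.01031135  7.05779027] 5.175
```

View pics/s1.png

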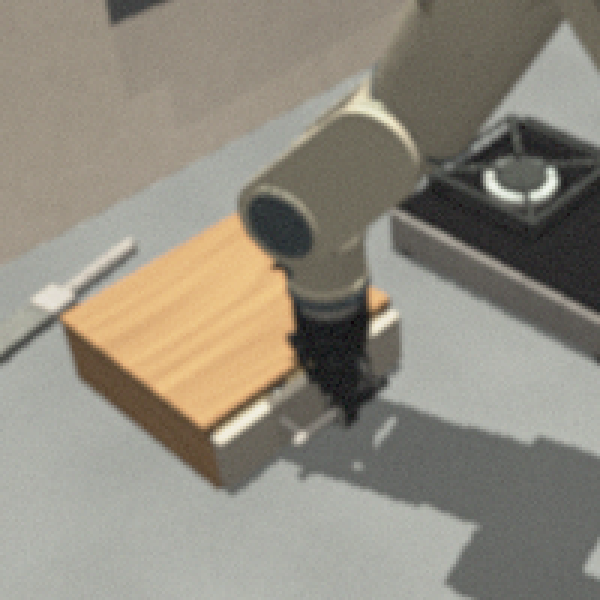

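The gripper has closed around the bar near (350,415) in the zoomed crop, with a gap of about 0.10. I'll pull now.

```bash
python3 - <<'E'
from h import *
p=read_eef_pos(); q=read_eef_rot()
print(move_straight(np.array([p[0]-.168,p[1]-.001,p[2]]),0.12,force_limit=40),read_eef_pos(),read_contact_force(),read_finger_gap())
set_gripper(0.33)
p=read_eef_pos();print(p); move_straight(np.array([p[0],p[1],.2]),0.2)
set_joints(read_joints()+np.array([-.9,0,0,0,0,0]))
for n in('top','side'):
    im,d=camera(n); np.savez(f'f1{n}.npz',p=im,d=d); cv2.imwrite(f'pics/{n}2.png',im[:,:,::-1])
print(read_time())
E
```

```text
False [0.44212498 0.18160483 0.04593228] [-1.08515543 -1.47960277  4.68653295] 0.10675035802191365
[0.44199105 0.18165847 0.04574918]
9.6417
```

View pics/top2.png

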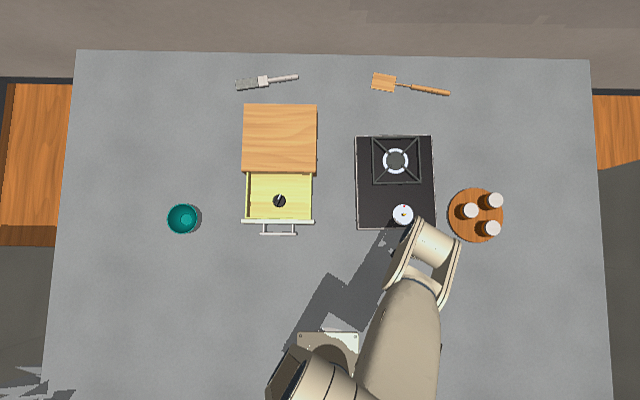

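View pics/side2.png

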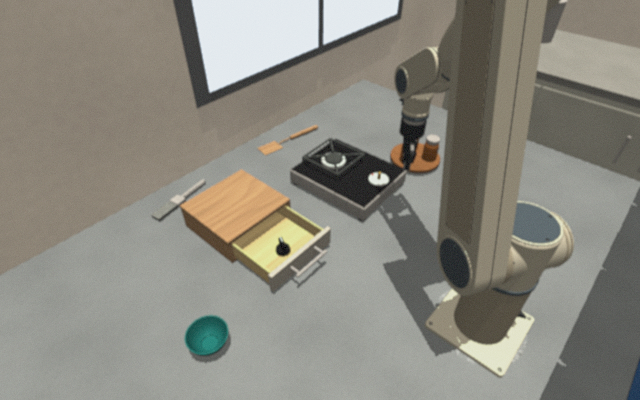

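The drawer is fully open, with the knob at top (279,200) and side (283,248). Now I'll locate it and its white line.

```bash
python3 - <<'E'
from h import *
out=[]
for n,(u,v) in {'top':(279,200),'side':(283,246)}.items():
    f=np.load(f'f1{n}.npz');im=f['p'];s=im[v-14:v+14,u-16:u+16].astype(int)
    out.append(cv2.resize(im[v-14:v+14,u-16:u+16],(390,340),interpolation=cv2.INTER_NEAREST))
    m=(s.max(2)<95).astype(np.uint8)
    c=max(cv2.findContours(m,0,1)[0],key=cv2.contourArea); 
    e=cv2.fitEllipse(cv2.convexHull(c)); ec=(e[0][0]+u-16,e[0][1]+v-14); print(n,ec,e[1:],onz(n,*ec,.038))
    if n=='top': print(s.min(2)[4:24,4:28])
cv2.imwrite('pics/k2.png',np.hstack(out)[:,:,::-1])
im=np.load('f1top.npz')['p'].astype(int)
E
```

```text
top (279.0289421081543, 200.55855464935303) ((11.825166702270508, 12.432743072509766), 97.80538177490234) [0.56563426 0.18495271 0.038     ]
[[151 153 154 153 154 154 152 155 156 157 157 158 156 155 156 158 156 158
  156 157 159 156 156 157]
 [153 151 153 153 152 152 153 152 153 154 156 154 155 153 152 152 155 153
  152 154 153 154 154 151]
 [148 152 150 149 150 150 152 152 153 151 153 152 152 149 153 153 151 150
  153 153 151 150 150 150]
 [153 152 152 150 155 153 154 156 154 158 162 135 130 176 159 158 156 158
  157 155 155 156 155 157]
 [149 148 147 151 150 151 150 156 160 126 124  76 141 221 119 158 159 158
  153 151 156 153 152 154]
 [146 148 148 149 149 149 159 137 118  72  56  19 219 165  46  98 113 154
  152 148 148 147 149 148]
 [158 157 158 159 159 161 143  99  60  52  26 115 232 114  13  24  42 118
  161 160 155 157 158 158]
 [156 157 158 159 164 172 114  65  57  47  34 232 169  65   6  58  46  44
  173 170 167 163 165 164]
 [155 154 155 154 158 142  85  60  62  40 113 242 122  25  32  73  69  12
  126 161 158 156 155 156]
 [158 158 156 156 162 140  74  58  56  53 106 150 
[... 505 characters left out ...]
 73  74  72  74  27  49
  145 146 138 140 139 140]
 [142 143 144 144 143 145 141  97  30  48  14  63  71  75  50  35  57 127
  152 145 143 143 145 142]
 [144 145 144 145 143 145 151 142  93  65   6  22  24  25  62  51 127 151
  148 144 145 146 146 146]
 [140 140 139 138 139 141 142 145 135 127 119 119  87 112 126 121 145 144
  144 138 141 141 143 140]
 [137 138 137 137 138 136 136 139 141 143 146 148 132 144 147 142 140 136
  138 138 138 139 138 139]
 [139 139 142 138 141 142 142 141 137 143 140 142 145 144 142 143 143 142
  142 143 142 140 140 142]]
side (282.19654750823975, 248.55414390563965) ((13.003096580505371, 14.118927001953125), 152.23387145996094) [0.56409054 0.19056929 0.038     ]
```

View pics/k2.png

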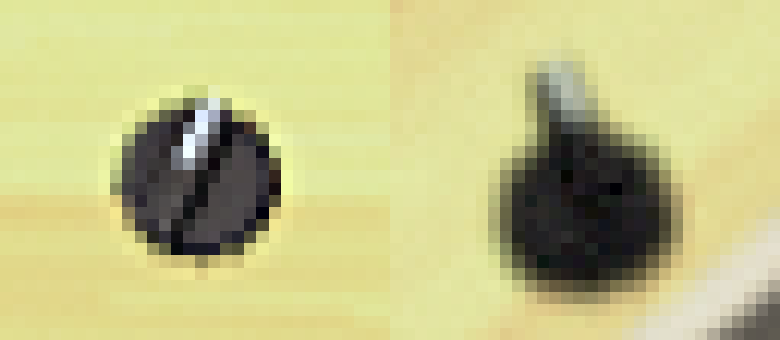

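The white line points away from the robot and slightly right in the top view, from about (278.3,199) to (280.3,194).

```bash
python3 - <<'E'
from h import *
im=np.load('f1top.npz')['p'].astype(int)
s=im[190:212,266:292]; mn=s.min(2); sat=s.max(2)-mn
w=np.where((mn>100)&(sat<60),mn-80,0); w[:3]=0; w[11:]=0
n,l,st,cc=cv2.connectedComponentsWithStats((w>0).astype(np.uint8),connectivity=8); print(st[:,4])
print(w[2:12])
y,x=np.nonzero(w); P=np.array([onz('top',a+266,b+190,.066)[:2] for a,b in zip(x,y)]); ww=w[y,x].astype(float)
m=np.average(P,axis=0,weights=ww); C=np.cov(P.T,aweights=ww); ev,V=np.linalg.eigh(C); d=V[:,1]*np.sign(V[0,1]); print(m,np.arctan2(d[1],d[0]))
c=np.array([.5648,.185]); print('centre->line',np.arctan2(*(m-c)[::-1]),np.linalg.norm(m-c))
for p in((278.7,200.5),): print(onz('top',*p,.038),onz('top',*p,.03))
for z in(.022,.03,.038):print(z,onz('side',281.9,248.6,z))
E
```

```text
[556  15   1]
[[  0   0   0   0   0   0   0   0   0   0   0   0   0   0   0   0   0   0
    0   0   0   0   0   0   0   0]
 [  0   0   0   0   0   0   0   0   0   0   0   0   0   0   0   0   0   0
    0   0   0   0   0   0   0   0]
 [  0   0   0   0   0   0   0   0   0   0   0   0   0  61 141  39   0   0
    0   0   0   0   0   0   0   0]
 [  0   0   0   0   0   0   0   0   0   0   0   0   0 139  85   0   0   0
    0   0   0   0   0   0   0   0]
 [  0   0   0   0   0   0   0   0   0   0   0   0  35 152  34   0   0   0
    0   0   0   0   0   0   0   0]
 [  0   0   0   0   0   0   0  34   0   0   0   0 152  89   0   0   0   0
    0   0   0   0   0   0   0   0]
 [  0   0   0   0   0   0   0   0   0   0   0  33 162  42   0   0   0   0
    0   0   0   0   0   0   0   0]
 [  0   0   0   0   0   0   0   0   0   0   0  26  70   0   0   0   0   0
    0   0   0   0   0   0   0   0]
 [  0   0   0   0   0   0   0   0   0   0   0   0   0   0   0   0   0   0
    0   0   0   0   0   0   0   0]
 [  0   0   0   0   0   0   0   0   0   0   0   0   0   0   0   0   0   0
    0   0   0   0   0   0   0   0]]
[0.57780179 0.18325255] -0.593521984294588
centre->line -0.13359989143415119 0.013118694112883581
[0.56582302 0.18614262 0.038     ] [0.56670525 0.18713031 0.03      ]
0.022 [0.57549015 0.18197277 0.022     ]
0.03 [0.57006348 0.18664325 0.03      ]
0.038 [0.5646368  0.19131373 0.038     ]
```

```bash
python3 - <<'E'
from h import *
im=np.load('f1top.npz')['p'].astype(int)
s=im[190:212,266:292]; mn=s.min(2); sat=s.max(2)-mn
w=np.where((mn>100)&(sat<60),mn-80,0); w[:3]=0; w[11:]=0; w[:,:10]=0
y,x=np.nonzero(w); P=np.array([onz('top',a+266,b+190,.066)[:2] for a,b in zip(x,y)]); ww=w[y,x].astype(float)
m=np.average(P,axis=0,weights=ww); C=np.cov(P.T,aweights=ww); ev,V=np.linalg.eigh(C); d=V[:,1]*np.sign(V[0,1]); a=np.arctan2(d[1],d[0])
print(m,a, P@d-m@d)
c=np.array([.566,.188]); n=np.array([-d[1],d[0]]); print('offset of c from line',(c-m)@n,'along',(c-m)@d)
c=c-((c-m)@n)*n*.5
print(c)
yd=a+np.pi/2; q=down(yd)
set_gripper(0.62)
move_pose(np.array([*c,.2]),q)
print(move_straight(np.array([*c,.095]),0.15),read_eef_pos())
print(move_straight(np.array([*c,.049]),0.06,force_limit=8),read_eef_pos(),read_contact_force())
set_gripper(0.0); print(read_finger_gap(),read_eef_pos(),read_contact_force(),read_time())
np.save('g.npy',[*c,a])
E
```

```text
[0.57788379 0.18271367] -0.4320951665083247 [ 0.00734531  0.00888629  0.01042729  0.00416587  0.00570632 -0.00055135
  0.00098855  0.00252846 -0.00372604 -0.00218667 -0.00843743 -0.00689861
 -0.00535977 -0.01160737 -0.01006907]
offset of c from line -0.00017615483680978003 along -0.01300533156372406
[0.56603688 0.18807998]
False [0.56667788 0.18806306 0.095689  ]
False [0.5662373  0.18815357 0.04912767] [-0.64748522  0.91757418  0.67864993]
0.12853955822504928 [0.56641164 0.18818808 0.04949379] [-0.41489914  0.00893631  3.64565575] 13.8583
```

The gap of 0.129 fits the 12 mm bar. I'll lift, then carry it to above the shaft.

```bash
python3 - <<'E'
from h import *
c=np.load('g.npy'); p=read_eef_pos()
move_straight(np.array([p[0],p[1],.23]),0.15); dwell(.15); print(read_finger_gap(),read_contact_force())
V=np.array([.522,-.2525]); vy=-.166
q=down(vy+np.pi/2)
move_pose(np.array([*V,.19]),q)
print(read_eef_pos(),read_finger_gap(),read_time())
for n in('side','top'):
    im,d=camera(n); np.savez(f'f2{n}.npz',p=im,d=d)
    u,v=proj(n,[*V,.13]).astype(int); print(u,v)
    cv2.imwrite(f'pics/{n}3.png',cv2.resize(im[v-40:v+40,u-50:u+50],None,fx=7,fy=7,interpolation=cv2.INTER_NEAREST)[:,:,::-1])
E
```

```text
0.12505187334871562 [-0.42897202  0.34329039 -0.83765258]
[ 0.52243721 -0.25180431  0.19011593] 0.12696388918342913 17.0
379 166
405 212
```

View pics/side3.png

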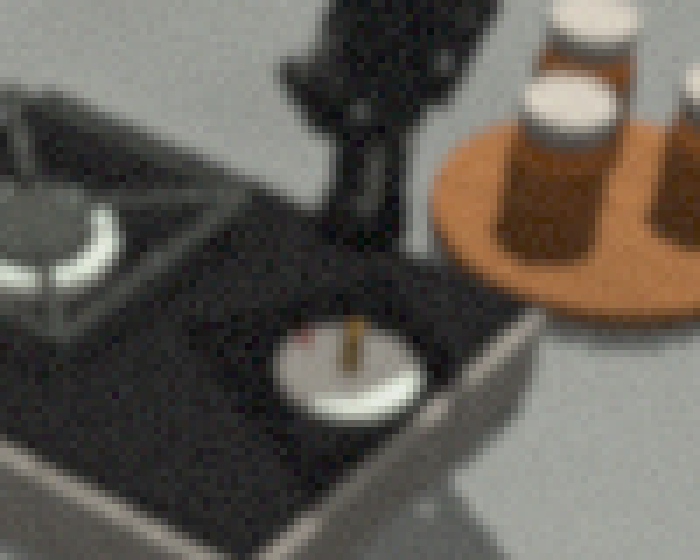

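View pics/top3.png

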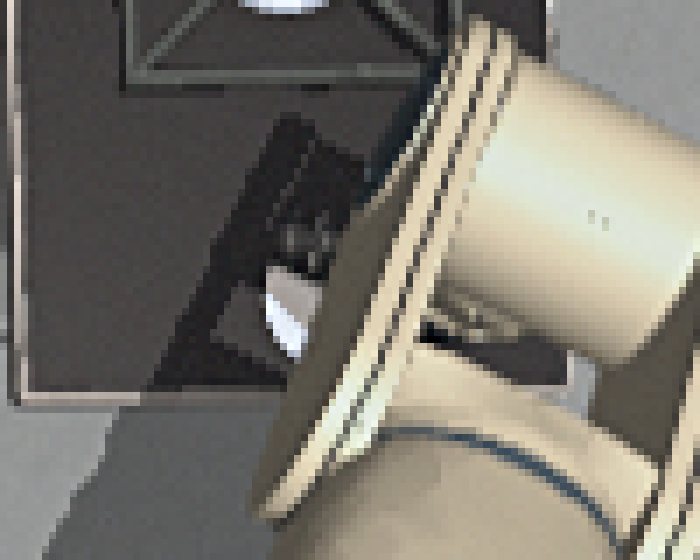

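The side view shows the held knob, black at about (379,156), above the shaft at (379.7,172.4). The top camera is blocked by the wrist, so I'll use side depth to find the knob axis relative to the shaft.

```bash
python3 - <<'E'
from h import *
from scipy.optimize import least_squares
f=np.load('f2side.npz'); C=cloud('side',f['d']); tcp=np.array([.5224,-.2518])
sel=(np.hypot(C[:,:,0]-tcp[0],C[:,:,1]-tcp[1])<.04)&(C[:,:,2]>.15)&(C[:,:,2]<.2)
y,x=np.nonzero(sel); print(len(x))
for a,b in sorted(zip(y,x)): print(a,b,np.round(C[a,b],4),f['p'][a,b])
P=C[sel]; 
# plate check
s2=(np.hypot(C[:,:,0]-.522,C[:,:,1]+.2525)<.034)&(abs(C[:,:,2]-.074)<.02); print('plate z',np.median(C[s2][:,2]),s2.sum())
print('shaft tip side',onz('side',379.7,172.2,.1),'top',onz('top',404.2,214.5,.1))
print('axis pix',[proj('side',[*tcp,z]) for z in(.163,.179,.207)])
E
```

```text
126
148 376 [ 0.5446 -0.2493  0.1973] [97 96 95]
149 376 [ 0.5455 -0.2516  0.1917] [91 92 91]
149 387 [ 0.5147 -0.2719  0.1954] [ 98 101  98]
150 376 [ 0.5427 -0.2478  0.1908] [90 92 91]
151 376 [ 0.5428 -0.2488  0.186 ] [89 86 87]
151 377 [ 0.5301 -0.2346  0.1992] [42 46 46]
152 376 [ 0.5422 -0.2486  0.1823] [75 75 72]
152 377 [ 0.529  -0.2336  0.1962] [34 34 34]
152 378 [ 0.5271 -0.2368  0.1954] [22 27 24]
152 382 [ 0.5137 -0.2402  0.1999] [69 71 65]
152 383 [ 0.5112 -0.2424  0.1999] [55 54 51]
152 386 [ 0.5039 -0.2495  0.1997] [68 69 67]
153 375 [ 0.5439 -0.2456  0.1789] [94 95 92]
153 376 [ 0.5387 -0.2437  0.1823] [51 52 52]
153 377 [ 0.5279 -0.2326  0.1931] [31 31 31]
153 378 [ 0.5245 -0.2333  0.1944] [27 30 27]
153 379 [ 0.5185 -0.2299  0.1989] [38 32 32]
153 381 [ 0.5163 -0.2389  0.1953] [60 61 57]
153 382 [ 0.5125 -0.2391  0.1969] [61 60 55]
153 383 [ 0.5117 -0.2442  0.1947] [48 48 41]
153 384 [ 0.5094 -0.2467  0.1945] [28 30 27]
153 385 [ 0.5029 -0.2423  0.1998] [27 30 32]
153 386 [ 0.5021 -0.2473  0.1976] [66 69 68]
154 375 [ 0.5372 -0.2357  0.183 ] [75 74 71]
154 376 [ 0.5
[... 4142 characters left out ...]
1]
160 386 [ 0.4989 -0.2484  0.1697] [81 82 77]
161 377 [ 0.5206 -0.2269  0.1666] [29 27 25]
161 378 [ 0.5195 -0.2315  0.1646] [35 27 33]
161 379 [ 0.5153 -0.231   0.1669] [26 20 26]
161 380 [ 0.5121 -0.2323  0.1678] [10 13  7]
161 381 [ 0.5085 -0.2327  0.1694] [31 29 31]
161 382 [ 0.5059 -0.2348  0.1695] [24 18 22]
161 383 [ 0.5061 -0.2418  0.1656] [13 11 21]
161 384 [ 0.5013 -0.2401  0.1689] [25 25 27]
161 385 [ 0.5022 -0.2483  0.164 ] [43 45 46]
plate z 0.07615943024903238 173
shaft tip side [ 0.52268801 -0.25766021  0.1       ] top [ 0.51914994 -0.25261982  0.1       ]
axis pix [array([380.69777461, 158.4640172 ]), array([381.19688325, 154.63516803]), array([382.08920775, 147.78981295])]
```

```bash
python3 - <<'E'
from h import *
from scipy.optimize import least_squares
f=np.load('f2side.npz'); D=f['d'];C=cloud('side',D); tcp=np.array([.5224,-.2518])
P=C.reshape(-1,3); s=(np.hypot(*(P[:,:2]-tcp).T)<.034)&(P[:,2]>.1635)&(P[:,2]<.1765); Q=P[s]
r=least_squares(lambda c:np.hypot(*(Q[:,:2]-c).T)-.024,tcp,loss='soft_l1',f_scale=.002); print('circle',r.x,r.x-tcp,len(Q),np.std(r.fun))
J=[(proj('side',[.522+.01*(k==0),-.2525+.01*(k==1),.1+.01*(k==2)])-proj('side',[.522,-.2525,.1])) for k in range(3)]; print('px/cm',J)
z=np.load('f0.npz'); im=z['sidep'].astype(int); g=im[:,:,2]
for v in range(169,182): print(v,im[v,373:388,2], im[v,373:388,0][4:11])
print('pred shaft',proj('side',[.522,-.2525,.101]),proj('side',[.522,-.2525,.08]))
g=f['p'].astype(int).max(2)
for v in range(150,166): print(v,g[v,368:392])
E
```

```text
circle [ 0.52483943 -0.2534123 ] [ 0.00243943 -0.0016123 ] 42 0.002171693716017008
px/cm [array([-2.30335144, -1.15387373]), array([-1.64981546,  1.28894495]), array([ 0.29390386, -2.2473852 ])]
169 [38 34 35 39 38 42 40 38 36 38 42 36 36 36 39] [38 39 38 35 34 38 43]
170 [33 40 41 39 32 36 38 30 37 39 36 31 43 39 38] [35 43 52 40 42 34 37]
171 [53 58 69 79 74 62 48 54 45 43 31 41 25 39 44] [ 81  91 108 105  71  44  34]
172 [101 124 138 141 130  92  69  83  98  90  68  47  40  30  35] [141 140 159 154 127  93  69]
173 [145 183 198 197 173 113  76 115 151 153 135 115  85  52  33] [183 157 159 173 169 157 140]
174 [171 210 224 217 183 111  70 129 194 207 198 181 146 104  64] [195 143 130 158 202 213 204]
175 [199 222 227 219 170 101  67 142 211 226 223 216 198 158 104] [181 123 106 158 219 228 225]
176 [219 223 224 216 160  86  67 141 210 225 226 225 220 202 155] [176 114  99 155 218 227 229]
177 [224 223 223 208 149  74  79 150 208 224 224 222 223 217 194] [168 107 107 167 216 227 228]
178 [224 222 224 212 157 105 108 171 212 226 219 225 223 226 206] [171 126 133 184 219 229 224]
179 
[... 1223 characters left out ...]
  30  24  32  31  28  20  25
  54 104 144 147 106 114]
159 [ 41  39  45  41  40  38  31  24  19  25  30  24  12  28  15  19  35  23
  67 118 151 143 109  90]
160 [ 37  43  41  44  45  39  34  27  18  33  15  19  24  12  22  21  22  45
  82 125 150 147 107  83]
161 [ 31  42  45  41  35  32  39  38  41  29  35  26  13  31  24  21  27  46
  77 111 140 137 105  81]
162 [ 42  43  40  47  45  37  39  42  41  36  34  38  34  28  37  40  33  34
  53  80  98 109  89  82]
163 [43 41 35 43 37 40 43 28 46 42 39 36 42 35 36 45 44 37 42 46 61 65 65 69]
164 [34 47 46 40 36 42 42 37 37 35 37 44 42 34 33 38 37 44 39 36 35 49 44 53]
165 [40 39 45 46 26 40 39 49 46 37 36 36 44 33 31 37 39 42 40 42 34 39 35 36]
```

The side-view silhouette suggests the knob sits a few mm off along its bar, but black on black at 3.5 mm/px is too coarse. I'll hold it closer to the side camera over plain counter, in two half-turned poses, so any camera bias cancels.

```bash
python3 - <<'E'
from h import *
i,M,cp=cam('side')
T=np.array([.40,.27,.30]); b=T-cp; vb=np.arctan2(b[1],b[0]); ky=vb+np.pi/2
out=[]
for k,y in enumerate((ky,ky-np.pi)):
    q=down(y+np.pi/2); 
    s=solve_ik(T,q); print(s)
    if s is None: continue
    move_pose(T,q); dwell(.2); t=read_eef_pos(); im,d=camera('side'); np.savez(f'f3{k}.npz',p=im,d=d,t=t,y=y)
    u,v=proj('side',t).astype(int); print(t,u,v,read_time())
    out.append(cv2.resize(im[v-30:v+40,u-30:u+30],None,fx=6,fy=6,interpolation=cv2.INTER_NEAREST))
cv2.imwrite('pics/f3.png',np.hstack(out)[:,:,::-1])
E
```

```text
[ 5.69088919e-01  1.37377780e-01  1.87474636e+00 -4.44089210e-16
  1.12946851e+00 -1.79009492e+00]
[0.40035046 0.26951153 0.29980995] 300 227 19.325
[ 5.69088919e-01  1.37377780e-01  1.87474636e+00 -4.44089210e-16
  1.12946851e+00  1.35149773e+00]
[0.39997032 0.26999221 0.29996404] 300 228 22.225
```

View pics/f3.png

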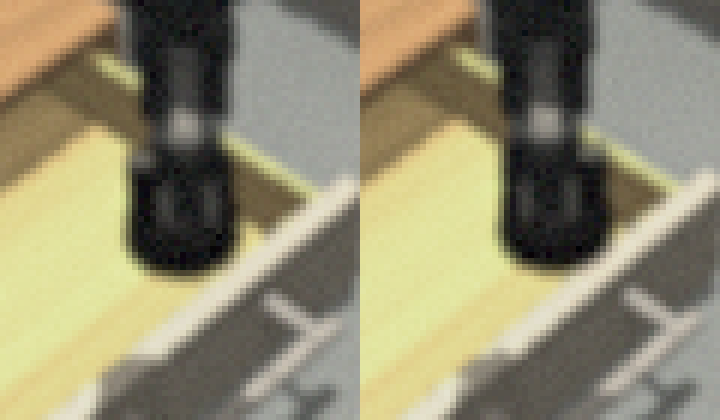

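Both crops show the held knob over the pale drawer. In the first the skirt spans about 127–238, in the second about 140–250, so there is a real offset along the bar.

```bash
python3 - <<'E'
from h import *
for k in (0,1):
    f=np.load(f'f3{k}.npz'); im=f['p'].astype(float).max(2); t=f['t'];y=float(f['y'])
    ku=np.array([np.cos(y),np.sin(y),0]); c=t+[0,0,-.0195]
    u,v=proj('side',c); gu,gv=(proj('side',c+.01*ku)-proj('side',c))
    print('pred',u,v,'px/cm',gu,gv)
    cs=[]
    for r in range(int(v)-3,int(v)+8):
        row=im[r]; 
        # walk out from centre to half-level
        L=int(u); 
        while row[L]<85: L-=1
        l=L+(row[L]-85)/(row[L]-row[L+1])
        Rr=int(u)
        while row[Rr]<85: Rr+=1
        rr=Rr-(row[Rr]-85)/(row[Rr]-row[Rr-1])
        cs.append((l+rr)/2); print(r,round(l,2),round(rr,2),round(rr-l,2),round((l+rr)/2-u,2))
    col=im[:,int(round(np.median(cs)))]; B=int(v)
    while col[B]<85:B+=1
    print('bottom row',B-(col[B]-85)/(col[B]-col[B-1]), 'exp', proj('side',t+[0,0,-.0275]+ .024*np.array([np.cos(y-np.pi/2),np.sin(y-np.pi/2),0])),proj('side',t+[0,0,-.0275]- .024*np.array([np.cos(y-np.pi/2),np.sin(y-np.pi/2),0])))
E
```

```text
pred 300.92822945663266 233.70593202059672 px/cm -4.204844568909323 0.1698625411253829
230 291.66 309.32 17.66 -0.44
231 291.59 309.69 18.1 -0.29
232 291.48 309.52 18.03 -0.43
233 291.33 309.08 17.75 -0.72
234 291.3 308.86 17.56 -0.85
235 291.27 308.68 17.41 -0.95
236 291.24 308.79 17.55 -0.92
237 291.32 308.48 17.17 -1.03
238 291.62 308.18 16.56 -1.03
239 292.21 307.53 15.31 -1.06
240 293.23 306.68 13.45 -0.97
bottom row 242.15714285714284 exp [300.74790234 228.84996164] [301.28913598 243.46313745]
pred 300.90277737334577 233.84752207446084 px/cm 4.2032547751736615 -0.1698659357495842
230 293.78 311.27 17.49 1.62
231 293.66 311.55 17.89 1.7
232 293.62 311.83 18.2 1.82
233 293.52 312.16 18.63 1.94
234 293.47 312.0 18.53 1.83
235 293.37 311.52 18.15 1.54
236 293.32 311.11 17.79 1.31
237 293.49 310.65 17.16 1.16
238 293.77 310.35 16.58 1.15
239 294.37 309.63 15.26 1.1
240 295.2 308.6 13.4 0.99
bottom row 242.21333333333334 exp [301.2635614  243.61233894] [300.72294759 228.98545888]
```

Both poses agree: the knob centre is 2.5 mm from the TCP along its +x (−1.0 px and +1.1 px at 4.2 px/cm), with no camera bias. I'll compensate and insert under a force limit.

```bash
python3 - <<'E'
from h import *
a=-.18; V=np.array([.522,-.2524]); kx=np.array([np.cos(a),np.sin(a)]); T=V-.0025*kx
q=down(a+np.pi/2)
# choose via pose
move_pose(np.array([*T,.165]),q)
p0=read_eef_pos(); print(p0)
e=T-p0[:2]
move_straight(np.array([*T,.134]),.08); dwell(.2); p=read_eef_pos(); print(p,p[:2]-T,read_contact_force())
hit=move_straight(np.array([*T,.1165]),.03,force_limit=5)
print(hit,read_eef_pos(),read_contact_force(),read_torque(),read_time(),read_finger_gap())
im,d=camera('side'); u,v=379,166
cv2.imwrite('pics/s4.png',cv2.resize(im[v-40:v+40,u-50:u+50],None,fx=7,fy=7,interpolation=cv2.INTER_NEAREST)[:,:,::-1])
E
```

```text
[ 0.51973006 -0.25164456  0.16512502]
[ 0.51984137 -0.25210534  0.13438961] [ 0.00030098 -0.00015291] [-0.4833734  -0.25912452 -0.66443964]
False [ 0.52013757 -0.25227965  0.11634879] [ 4.55260433 -2.79925403 -5.04521859] [-0.49835307 -0.8865153   0.0252643 ] 26.4 0.12757885569083136
```

View pics/s4.png

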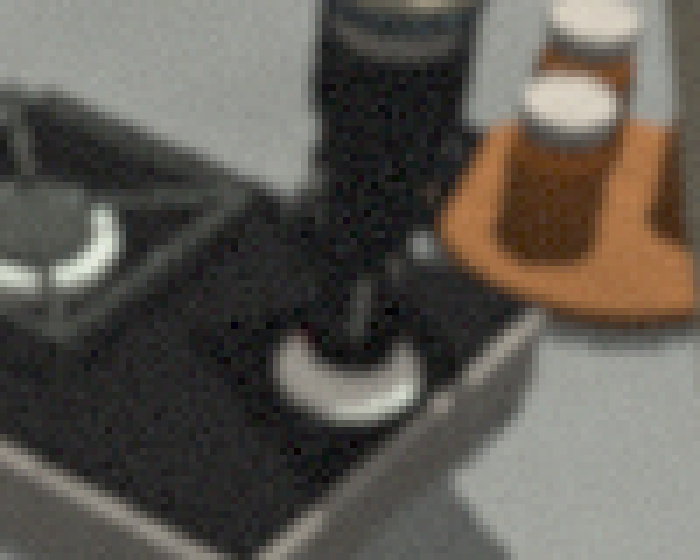

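The knob reached z = 0.1163, so it passed the tip (contact would have been near 0.128) and sits on the shaft. The lateral force is (4.6, -2.8) N, so I'll let it settle, check again and comply.

```bash
python3 - <<'E'
from h import *
dwell(.2); print(read_eef_pos(),read_contact_force(),read_torque())
p=read_eef_pos()
for s in ((.0007,-.0005),(.0007,-.0005)):
    T=read_eef_pos()
    p[:2]+=s; move_straight(p,.02); dwell(.15); print(read_eef_pos(),read_contact_force(),read_torque(),read_time())
E
```

```text
[ 0.52009875 -0.25227462  0.11632791] [ 5.7997278  -1.97469277 -4.55443146] [-0.48243964 -0.87362    -0.01606174]
[ 0.52039884 -0.25252184  0.11618315] [ 0.94280529  0.29464495 -1.56395276] [-0.08419802 -0.17559028  0.0062126 ] 27.05
[ 0.52135078 -0.25320239  0.11628428] [ 0.9663158  -0.139927   -0.69506502] [-0.01084291  0.02802836  0.07520244] 27.45
```

The shift freed it and the lateral load is gone. Now press down, watching the force.

```bash
python3 - <<'E'
from h import *
p=np.array([.5212,-.2531,.1163])
while p[2]>.098:
    p[2]-=.0015
    h=move_straight(p,.03,force_limit=18); dwell(.05)
    f=read_contact_force(); print(h,np.round(read_eef_pos(),4),np.round(f,2),round(read_time(),2))
    if f[2]>13 or h: break
print(read_torque(),read_finger_gap())
im,d=camera('side'); u,v=379,166
cv2.imwrite('pics/s5.png',cv2.resize(im[v-40:v+40,u-50:u+50],None,fx=7,fy=7,interpolation=cv2.INTER_NEAREST)[:,:,::-1])
E
```

```text
False [ 0.5211 -0.2531  0.1147] [-0.24  0.55 -0.57] 27.75
False [ 0.5212 -0.2531  0.1132] [-0.37 -0.24 -0.15] 28.05
False [ 0.5214 -0.2532  0.1121] [-0.38 -0.03  2.38] 28.35
False [ 0.5214 -0.2532  0.1105] [0.1  0.02 4.66] 28.65
False [ 0.5214 -0.2532  0.109 ] [-0.48  0.53  5.48] 28.95
False [ 0.5214 -0.2532  0.1076] [ 0.49 -0.61  5.91] 29.25
False [ 0.5215 -0.2532  0.1064] [-0.6   0.42  8.38] 29.55
False [ 0.5216 -0.2533  0.1061] [-4.76  1.84 20.62] 29.85
[ 0.35115888  0.87737203 -0.00728167] 0.12692172568612362
```

View pics/s5.png

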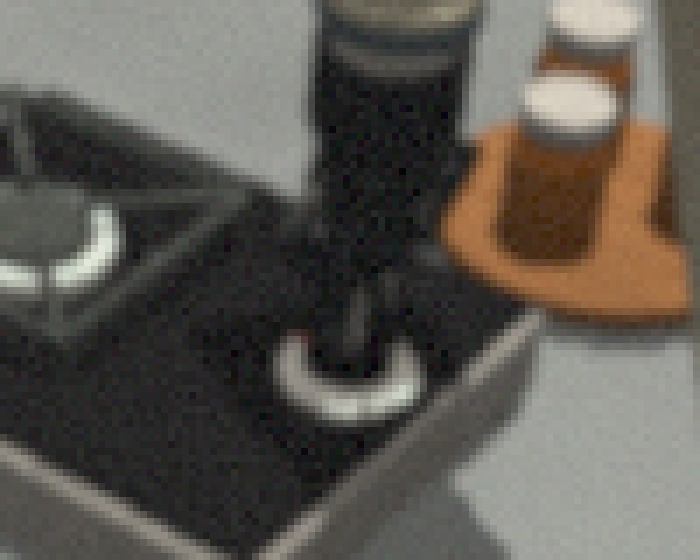

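The knob seated at about z = 0.1125, then the force rose like the spring (about 4.7 to 8.4 N) before the hard stop at about 20 N. The side view shows the knob low on the plate at (379,175), with the red dot just visible. I'll ease the overpress a little, check it's steady, and hand in.

```bash
python3 - <<'E'
from h import *
move_straight(np.array([.5213,-.2531,.1060]),.02); 
for _ in range(3): dwell(.3); print(np.round(read_eef_pos(),4),np.round(read_contact_force(),2),read_finger_gap(),round(read_time(),2))
im,d=camera('top'); cv2.imwrite('pics/top5.png',im[:,:,::-1])
f=read_contact_force()
if 7.5<f[2]<25: print('finish',finish_job())
E
```

```text
[ 0.5214 -0.2532  0.1064] [-0.44 -0.18  7.9 ] 0.12994000156573401 30.45
[ 0.5215 -0.2532  0.1064] [-1.94  0.53  7.13] 0.12335344220074647 30.75
[ 0.5214 -0.2532  0.1064] [-1.56  0.33  7.12] 0.12508451554946445 31.05
```

```bash
python3 - <<'E'
from h import *
move_straight(np.array([.5214,-.2531,.1057]),.02); 
for _ in range(3): dwell(.3); print(np.round(read_eef_pos(),4),np.round(read_contact_force(),2),read_finger_gap(),round(read_time(),2))
f=read_contact_force()
if 8<f[2]<28: print('finish',finish_job())
E
```

```text
[ 0.5215 -0.2532  0.1063] [-1.59  0.76  9.99] 0.12420853652758977 31.65
[ 0.5215 -0.2532  0.1063] [-2.06 -0.77  9.97] 0.13044218078631892 31.95
[ 0.5215 -0.2532  0.1063] [-2.57  0.64 10.28] 0.12868286082097993 32.25
the job is handed in; nothing more can be done
finish None
```

The knob is on the hob's shaft, and I handed the job in at about 32 s with the gripper still holding it pressed down. There is no verdict to report.

- **What I did:** I pulled the drawer open by its handle (about 168 mm of pull) and lifted the knob out by its grip bar. I found it 2.5 mm off-centre in the jaws using two half-turned side views, and turned its flat to the red dot. I then slid it onto the shaft and shifted about 1 mm sideways to remove a side load.
- **Last checks:** The knob seated with the TCP at about z = 0.1125. The downward force then rose like the spring, from about 4.7 to 8.4 N, to a hard stop about 6 mm lower, at z = 0.106. At hand-in the force was a steady 10 N, the side load about 2.6 N, and the finger gap (0.129) unchanged since the grasp.
- **What disagreed:**
    - The first side-view estimate of the knob's offset was about 5 mm, because the black knob was against the black hob. The half-turned views replaced it.
    - The two cameras gave different directions for the red dot, -0.17 (top) and -0.26 rad (side). I used -0.18, and the D-bore went on.
    - After the first easing-off the force read only 7.1 N, below my hand-in limit, so I pressed a little further.
- **Not checked:** I did not measure the jars and bowl at the end; the last side view I looked at showed no sign of a moved jar.

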